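Sort the casting buttons by metal and lock the gold in its canister

ROBOT

A 6-joint arm with a two-finger parallel gripper is mounted at the origin on a cart in front of the work surface, level with it; the furniture and walls round the work are solid. World frame = base frame: x ahead of the robot, y to its left, z up, the work surface at z = 0. Lengths are in m, angles in rad, forces in N, time in s.
With the tool pointing down it reaches from about 0.375 to 0.975 m from the base axis. Payload 3.8 kg.
Tool frame: the origin (TCP) lies at the very end of the fingers, on their centre line; the grasp point (between the pads) lies 19 mm behind it; z points along the fingers, y is the line along which they close (so a half turn about z gives the same grasp; the last joint's range is limited). The gripper opens to 85 mm and grips with 20 to 120 N. Pads are 22 mm wide; open, the fingers measure 114 mm over their backs; the gripper's body (76 mm by 85 mm) begins 54 mm behind the grasp point. The pads swing forward as they close: fully open they stand 13 mm farther back than shut.
Start: joints at [-1.36, 0.264, 1.604, -0, 1.274, -0.037], TCP at [0.166, -0.654, 0.231] pointing down, gripper open.
Joint ranges: [-2.63, 2.63], [-0.94, 2.18], [0.31, 2.57], [-1.31, 4.45], [0, 2.66], [-2.55, 2.55]. Speed limits (rad/s): [2.57, 2.57, 3.14, 3.14, 3.14, 3.14].

INTERFACE

Orientations are given as a unit quaternion [x, y, z, w].
In Python, from workcell import get_state, grab_frame, camera_model, job_done, spot_in, masks_of gives the robot as it stands.
- The arm moves only by the tool play_rows, never from a script. Its argument "series" is a list of rows, each a list of 3 entries, a list of its own where there are three numbers: the finger opening in mm, from 0 to 85.4, then the shift along the tool's x, y, z in units of 30 mm (1.0 is 30 mm), then the turn, a rotation vector about the tool's x, y, z in units of 6 degrees (1.0 is 6 degrees). In form: [[hand, [tx, ty, tz], [wx, wy, wz]], ...]. A call has 1 to 8 rows; each row shifts and turns the commanded pose from where the row before left it, along the tool's axes as they then stand; what a row does not reach is not made up. A row lasts 1/12 s, in which the tool goes at most 41.7 mm and 7.16 degrees, less where a joint would pass 70% of its speed; a pose out of reach is approached as far as the arm can. A call is refused whole if a number of a shift passes 1 or a number of a turn 1, either way. A call with a gripper value outside its range is refused whole. The fingers move at their own pace and stop on an object; the grip force is fixed at half the most. Time passes only in rows, so rows that do not move let the fingers close. It gives the time, the measured TCP pose, the force, the opening and the grip force at its end, in the units of the state.
- get_state(): the state, without advancing time (a new reading comes with each control period).
- grab_frame(name): name is "scene" or "side" or "wrist"; returns (picture, depth): 400x640x3 uint8, red, green, blue; 400x640 float32, m along the optical axis (not along the pixel's ray), 0 where there is no reading.
- camera_model(name): a dict with "fx", "fy", "cx", "cy" (pixels), "D" ([k1, k2, p1, p2, k3] as OpenCV has them; the pictures are not rectified), "eye" and "attitude" of the camera in the world. Camera axes: x right, y up, looking along -z (the intrinsics and any distortion apply to the point x, -y, -z); pixel columns grow to the right and rows downward; lengths in m; the calibration is good to about 2 mm. A picture is of the moment at which its call begins: read the wrist's pose just before it. camera_model takes no time and is no camera call; for the wrist camera it gives the pose at the moment of the call.
- job_done(): hands the job in; it is judged then, once.
Trained networks look in the newest picture that a camera, given by its name, has taken for a name from the list of things; names that differ only in an ending like _2 or _b are one class to them, and where a whole thing is asked for, a point or a joint stands for the part that bears it (a point fixed in the world has none). Each returns a list of dicts, best first, with "conf" (0 to 1); they miss things now and then, are a little off and sometimes report something else, mostly with a low value. They report only what shows in the picture. A call takes as long as a camera call.
- spot_in(query, camera): "centre" ([column, row] in pixels, amid what is visible of it).
- masks_of(query, camera): "pixels" (400x640 bool, what is visible of it) and "centre" ([column, row] in pixels, amid what is visible of it).
The state is a dict: "clock": time; "q": joint angles; "joint_vel": joint speeds; "tau": joint torques, N m; "tcp_pos": TCP position; "tcp_rot": TCP orientation; "contact_force": force on the tool from outside, world axes, zero at the start; "ft_torque": the same for the moment, N m; "gripper_width": opening from 0.0 (shut) to 1.0 (fully open); "finger_force": force on a finger pad.
Only numpy, scipy, OpenCV 4.12 (cv2) and the standard library are available. Lean on these libraries where they do the work, as an engineer would, in place of code of your own. Each camera call takes 0.05 s, during which the arm holds its last target. There are 200 camera calls.

TASK

Sort the three casting buttons for the refiner: the silver one into the dish with the silver offcuts, the copper one into the dish with the copper offcuts, and the gold one into the white porcelain cup, which must stand upright in the canister base that is screwed to the table by two red ears. Then close the canister: lower the round steel cover over the cup with its black bar handle in line with the red ears until it sits fully down on the base, and turn it clockwise a quarter turn until it stops, so that the bar lies crosswise to the ears. Let go of everything and do not knock over the brown flux bottle.

Things in the scene. Friction and masses are not known exactly. Their poses are not given: they have to be found in the camera images.
- silver_button: Silver-white casting button, loose, standing on the mat: round melt end 24 mm across, 9 mm high (coned to 14 mm), with a round sprue stub 13 mm across rising from its middle to 36 mm total height. About 50 g. Pick it by the stub from above, fingertips 17 mm or more above its underside. Origin: centre of the underside; z up along the stub.
- copper_button: Copper-red casting button, same shape and sizes as the silver one. Origin: centre of the underside; z up along the stub.
- gold_button: Gold-yellow casting button, same shape and sizes as the silver one. Origin: centre of the underside; z up along the stub.
- liner_cup: White porcelain cup, loose, open at the top: outside 48 mm, inside 44 mm across, 40 mm high, floor 3 mm, about 80 g. A button fits wholly inside; let go with the fingertips just above the rim (a 20 mm drop is harmless). In the base it rises 24 mm above the base's rim, so grip the outside by its upper 20 mm. Origin: centre of the underside; z up.
- canister_base: Steel base, fixed: foot 92 mm across, 6 mm high, red ears at +x and -x (to 59 mm from the centre, 4 mm high); ring wall, inside 60, outside 63 mm across, rim 22 mm above the table; inner floor 6 mm above it. Outside the wall at +y and -y a bayonet lug, 50 degrees wide, out to 38 mm, 12 to 16 mm above the table. Origin: centre of the underside; x runs through the ears, z up.
- canister_cover: Steel cover, loose, mouth down: round cap 87 mm across (inside 83), 49 mm high, about 120 g, black bar handle on top. Two inward tabs on the lower edge, under the ends of the bar, 70 mm apart: about 3 mm of play each way round the base's wall. Seated, its lower edge rests on the foot, 6 mm above the table. Origin: centre of the lower edge; x along the bar, z up.
- cover_bar (a point): Centre of the cover's bar (54 long along x, 14 wide, 22 high; 60 mm above the lower edge). Bar within 40 degrees of the ears' line, either way round: the tabs pass between the lugs. Turned clockwise from above (negative about z) they go under the lugs to a stop at about 92 degrees: locked. Anticlockwise it is blocked at about 50 degrees, not locked. Turns freely.
- silver_dish: Shallow round blue dish, fixed, 90 mm across, 16 mm high, floor 3 mm thick and about 70 mm across, with silver-white clippings and wire (2 mm high) round the edge of its floor; the middle 40 mm is clear. Origin: centre of the underside; z up.
- copper_dish: Same blue dish, fixed, with copper-red clippings and wire round the edge of its floor. Origin: centre of the underside; z up.
- flux_bottle: Brown flux bottle with a black cap, 36 mm across, 82 mm high, loose, standing between the dishes and the base; it must stay standing. Origin: centre of the underside; z up.

How it is judged:
At the end, for the whole second after the job is handed in: Silver and copper buttons in their own dishes (36 mm of centre), gold button in the cup, cup upright on the base floor (12 mm of centre), cover down on the foot (3 mm) within 6 mm of centre, its bar turned at least 70 degrees from the line of the ears; all released and at rest (horizontal distance between silver_button and silver_dish below 0.036 m and z of silver_button in the frame of silver_dish below 0.025 m and horizontal distance between copper_button and copper_dish below 0.036 m and z of copper_button in the frame of copper_dish below 0.025 m and horizontal distance between gold_button and liner_cup below 0.022 m and z of gold_button in the frame of liner_cup below 0.028 m and horizontal distance between liner_cup and canister_base below 0.012 m and z of liner_cup in the frame of canister_base below 0.01 m and angle between liner_cup's own z axis and vertical below 0.12 rad and horizontal distance between canister_cover and canister_base below 0.006 m and z of canister_cover in the frame of canister_base below 0.009 m and angle between canister_cover's own z axis and vertical below 0.06 rad and angle between the x axis of canister_cover and the x axis of canister_base, either way round above 1.22 rad and linear speed of each of silver_button, copper_button, gold_button, liner_cup, canister_cover below 0.02 m/s); the robot touches nothing.
It fails at once if the flux bottle was knocked over (angle between flux_bottle's own z axis and vertical above 0.6 rad).
It also fails if it takes over 114 s, if anything falls off the work surface, if the arm or the gripper's body presses on something with over 40 N, if the wrist force passes 120 N, or if a joint passes its speed limit or range.

## Working session

There is one attempt and no reset: what is moved stays moved. The work goes in short steps, Python scripts to look and compute and a tool call to move; the robot and the scene stay as the last step left them, time stands still between calls to the robot, and variables do not carry over. Pictures are saved under pics/ and viewed, at most 14 in all, crops included, and the job is handed in when it is done.

Besides the shell and the picture viewer there is one more tool, called as name(argument=value, ...), one argument or row to a line, values as JSON. play_rows: Moves the arm, as the interface text tells. Its arguments: {"type":"object","properties":{"series":{"type":"array","items":{"type":"array"}}},"required":["series"]}

```bash
mkdir -p pics; cat > h.py <<'E'
import numpy as np, cv2
from scipy.spatial.transform import Rotation as R
from workcell import *
def world(name,uv,depth=None,z=None):
    c=camera_model(name);uv=np.asarray(uv,float).reshape(-1,1,2)
    K=np.array([[c['fx'],0,c['cx']],[0,c['fy'],c['cy']],[0,0,1]])
    p=cv2.undistortPoints(uv,K,np.array(c['D'])).reshape(-1,2)
    d=np.c_[p[:,0],-p[:,1],-np.ones(len(p))]
    A=np.array(c['attitude']); 
    Rm=A if A.shape==(3,3) else R.from_quat(A).as_matrix()
    d=d@Rm.T; e=np.array(c['eye'])
    t=depth if z is None else (z-e[2])/d[:,2]
    return e+d*np.reshape(t,(-1,1))
def cloud(name,mask,depth):
    v,u=np.nonzero(mask&(depth>0)); return world(name,np.c_[u,v],depth[v,u])
def save(im,f): cv2.imwrite(f,im[:,:,::-1])
E
python3 - <<'E'
from h import *
s=get_state();print(s)
N=['silver_button','copper_button','gold_button','liner_cup','canister_base','canister_cover','cover_bar','silver_dish','copper_dish','flux_bottle']
for c in ['scene','side']:
    im,d=grab_frame(c);save(im,f'pics/{c}0.png');m=camera_model(c);print(c,m['eye'],m['attitude'])
    for n in N:
        for r in masks_of(n,c)[:2]:
            if r['conf']<.3: continue
            P=cloud(c,r['pixels'],d)
            if len(P)<5: continue
            print(n,round(r['conf'],2),np.round(r['centre']),len(P),np.round(np.median(P,0),3),np.round(np.percentile(P,2,0),3),np.round(np.percentile(P,98,0),3))
E
```

```text
{'clock': 0.0, 'q': array([-1.35991936e+00,  2.64791361e-01,  1.60539458e+00, -1.13770276e-05,
        1.27368187e+00, -3.69218051e-02]), 'joint_vel': array([-1.86826066e-04, -2.52320571e-05,  1.28776547e-04, -1.61486514e-03,
        1.45272037e-04,  9.94715364e-04]), 'tau': array([ 1.45309219e-03, -5.15105152e+01, -3.67313075e+01,  1.88122772e-04,
        1.30208221e-02, -8.08070325e-06]), 'tcp_pos': array([ 0.16538369, -0.65366651,  0.22992516]), 'tcp_rot': array([ 9.92333437e-01,  1.23584208e-01, -1.04235876e-04, -1.13280522e-03]), 'contact_force': array([-0.25784587, -0.16281287, -0.23749336]), 'ft_torque': array([-0.03152073, -0.00498461,  0.04152644]), 'finger_force': 0.0, 'gripper_width': 1.0022548489275993}
scene [ 0.17414185 -0.60278545  0.50382936] [ 0.47602888 -0.12837953 -0.20344338  0.8458877 ]
silver_button 0.67 [269. 212.] 132 [0.433 0.092 0.014] [0.424 0.086 0.002] [0.444 0.11  0.037]
copper_button 0.62 [360. 223.] 1009 [ 0.595 -0.014  0.008] [ 0.561 -0.058  0.001] [0.636 0.039 0.023]
copper_button 0.54 [289. 233.] 159 [ 0.442 -0.001  0.013] [ 0.433 -0.007  0.   ] [0.
[... 1494 characters left out ...]
nister_cover 0.68 [405. 168.] 1696 [ 0.447 -0.164  0.041] [ 0.412 -0.208  0.001] [ 0.492 -0.148  0.071]
cover_bar 0.56 [406. 170.] 1722 [ 0.446 -0.165  0.041] [ 0.412 -0.213  0.001] [ 0.493 -0.148  0.071]
silver_dish 0.84 [332. 167.] 484 [ 0.605 -0.195  0.007] [ 0.574 -0.216  0.002] [ 0.642 -0.135  0.017]
silver_dish 0.3 [320. 296.] 1373 [0.45  0.209 0.021] [ 0.429  0.18  -0.   ] [0.474 0.226 0.038]
copper_dish 0.82 [229. 258.] 1766 [0.622 0.172 0.006] [0.576 0.137 0.003] [0.658 0.22  0.017]
copper_dish 0.62 [314. 173.] 683 [ 0.596 -0.079  0.042] [ 0.584 -0.096  0.004] [ 0.613 -0.071  0.083]
flux_bottle 0.88 [314. 174.] 710 [ 0.596 -0.079  0.042] [ 0.584 -0.096  0.003] [ 0.616 -0.071  0.083]
```

View pics/scene0.png

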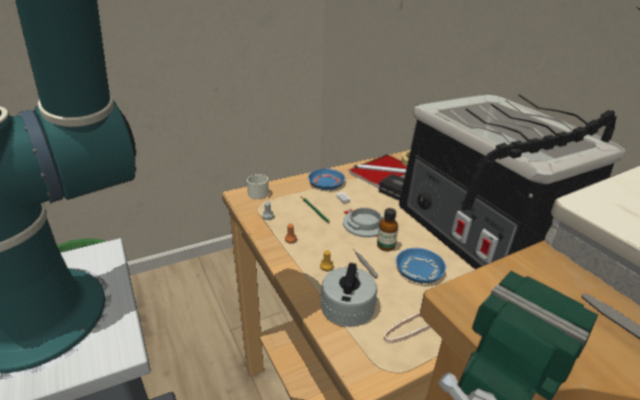

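View pics/side0.png

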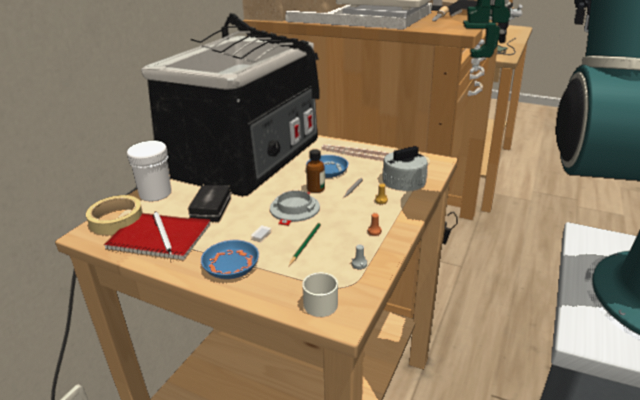

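```bash
python3 - <<'E'
from h import *
# accurate fits using merged depth of both cams
C=[]
for c in ['scene','side']:
    im,d=grab_frame(c); m=d>0
    v,u=np.nonzero(m);P=world(c,np.c_[u,v],d[v,u]);hsv=cv2.cvtColor(im,cv2.COLOR_RGB2HSV)[v,u]
    C.append(np.c_[P,hsv,im[v,u]])
A=[];
np.savez('c.npz',a=C[0],b=C[1])
from scipy.optimize import least_squares
def fit(P,c0,r):
    f=lambda c: np.hypot(*(P[:,:2]-c).T)-r
    s=least_squares(f,c0,loss='soft_l1',f_scale=.001);return np.round(s.x,4),len(P),np.round(np.median(np.abs(f(s.x))),4)
for n,c0,r,rad,z0,z1 in [('silver',(.435,.099),.0065,.016,.018,.034),('copper',(.445,.006),.0065,.016,.018,.034),('gold',(.467,-.095),.0065,.016,.018,.034),('cup',(.451,.201),.024,.03,.008,.035),('cover',(.450,-.19),.0435,.055,.006,.042),('base',(.6,-.005),.0315,.0345,.017,.0205),('bottle',(.6,-.09),.018,.023,.01,.05),('sdish',(.616,-.175),.045,.052,.006,.0135),('cdish',(.616,.177),.045,.052,.006,.0135)]:
    for D in C+[np.vstack(C)]:
        k=(np.hypot(D[:,0]-c0[0],D[:,1]-c0[1])<rad)&(D[:,2]>z0)&(D[:,2]<z1)
        if k.sum()>8: print(n,fit(D[k],c0,r))
D=np.vstack(C)
# bar
k=(np.hypot(D[:,0]-.45,D[:,1]+.19)<.045)&(D[:,2]>.055)&(D[:,2]<.09)
print('bar z',np.percentile(D[k,2],[5,50,95]),k.sum()); q=D[k,:2].astype(np.float32)
print(cv2.minAreaRect(q*1000))
for c in (0,1):
  D=C[c];k=(np.hypot(D[:,0]-.6,D[:,1])<.07)&((D[:,3]<8)|(D[:,3]>172))&(D[:,4]>130)&(D[:,2]<.012)
  print('ears',k.sum()); 
  if k.sum()>6:
    q=D[k,:2].astype(np.float32)
    _,l,ce=cv2.kmeans(q,2,None,(3,50,1e-6),5,cv2.KMEANS_PP_CENTERS);print(ce,np.bincount(l.ravel()),np.degrees(np.arctan2(*(ce[1]-ce[0])[::-1])))
E
```

```text
silver (array([0.4348, 0.0982]), 39, np.float64(0.0008))
silver (array([0.4361, 0.0991]), 76, np.float64(0.0005))
silver (array([0.4356, 0.0987]), 115, np.float64(0.0007))
copper (array([0.4445, 0.0056]), 44, np.float64(0.0006))
copper (array([0.4459, 0.0061]), 70, np.float64(0.0006))
copper (array([0.4454, 0.0059]), 114, np.float64(0.0007))
gold (array([ 0.4687, -0.0962]), 53, np.float64(0.0005))
gold (array([ 0.4695, -0.0949]), 57, np.float64(0.0006))
gold (array([ 0.469 , -0.0956]), 110, np.float64(0.0007))
cup (array([0.4512, 0.1997]), 341, np.float64(0.0012))
cup (array([0.4521, 0.2027]), 976, np.float64(0.0011))
cup (array([0.4514, 0.2019]), 1317, np.float64(0.0012))
cover (array([ 0.4541, -0.1942]), 888, np.float64(0.0005))
cover (array([ 0.4548, -0.1921]), 739, np.float64(0.0009))
cover (array([ 0.454 , -0.1934]), 1627, np.float64(0.0008))
base (array([ 0.6046, -0.0132]), 67, np.float64(0.0012))
base (array([ 0.6067, -0.0095]), 78, np.float64(0.001))
base (array([ 0.605 , -0.0111]), 145, np.float64(0.0017))
bottle (array([ 0.6016, -0.0926]), 337, np.float64(0.0006))
bottle (array([ 0.6024, -0.0901]), 359, np.float64(0.0006))
bottle (array([ 0.6017, -0.0914]), 696, np.float64(0.001))
sdish (array([ 0.6115, -0.1803]), 355, np.float64(0.003))
sdish (array([ 0.6212, -0.1687]), 169, np.float64(0.0019))
sdish (array([ 0.6109, -0.1765]), 524, np.float64(0.0046))
cdish (array([0.6132, 0.1709]), 230, np.float64(0.0046))
cdish (array([0.6127, 0.1812]), 524, np.float64(0.0039))
cdish (array([0.6112, 0.1778]), 754, np.float64(0.0045))
bar z [0.05650717 0.06894899 0.07206509] 547
((453.29217529296875, -192.7537841796875), (59.694149017333984, 18.025959014892578), 50.452552795410156)
ears 6
ears 39
[[ 0.5960595   0.04357373]
 [ 0.6045662  -0.06494892]] [37  2] -85.51794
```

The scene picture shows the silver (269,212), copper (290,233) and gold (327,262) buttons, the cover (348,297) and the base (365,222). The bottle is at (388,230), the silver dish at (420,266) and the copper dish at (326,179). The side picture agrees, with the cup at (320,293) and a red ear at (286,221). The bar runs at about 50° and the ears at about 94°; I'll refine both with the wrist camera. Before moving, I'll check the obstacle heights.

```bash
python3 - <<'E'
from h import *
D=np.load('c.npz');P=np.vstack([D['a'],D['b']])[:,:3]
H={}
for x0 in np.arange(.1,1.0,.05):
    row=[]
    for y0 in np.arange(-.75,.4,.05):
        k=(P[:,0]>=x0)&(P[:,0]<x0+.05)&(P[:,1]>=y0)&(P[:,1]<y0+.05)&(P[:,2]<.45)
        row.append('%4d'%(np.percentile(P[k,2],99)*1000) if k.sum()>3 else '   .')
    print('%.2f'%x0,' '.join(row))
E
```

```text
0.10 -622 -621 -622 -623 -623 -622 -622 -622 -622 -622    .    2    2  449  438  393  338  258    1 -623 -622 -623 -622
0.15  298  305  313  308 -622 -623 -623 -621 -621 -621    .   -2    0  449  442  392  333  277   -3 -622 -622 -622 -623
0.20 -622 -621 -622 -623 -622 -622 -622 -622 -621 -622    .    .    .    .  266  281    .    . -622 -623 -622 -623 -621
0.25 -622 -622 -622 -622 -623 -622 -622 -622 -622 -623 -623    .    .    .    .    .    .    . -623 -622 -622 -622 -622
0.30  281  282 -622  270  325  326 -622 -621 -623 -624 -622    .    .    .    .    .    . -623 -622 -623 -622 -623 -621
0.35  231  290 -621 -622  326  326  252 -623    0    0    0    0    0    0    0    0    0    0    0    0   -2 -621 -623
0.40  274  284  176  252  271  294  252   -2    1    1   71   69   34    2   25   37   36   36   37   37   -1 -625 -623
0.45  278  283  273  269  264  264  252   -2    2   10   68   72   44   36    3   16    2    2   38   38   -1 -625 -622
0.50  273  268  284  284  313  316  316    .    2   10    2    8    9    7    2    8    8    8    2    0   -1 -623 -622
0.55    .    .    . 
[... 359 characters left out ...]
    .  285  300  303    .  236  236  256  252  242  247  237  235   32   27   18   14   -1    .    .
0.75    .    .    .    .    .    .  304    .  235  261  263  256  249  255  237  236   32   29   18   11   -2    .    .
0.80    .    .    .    .    .    .  303    .  236  274  267  262  260  263  236  236   96   26   26   12   -2    .    .
0.85    .    .    .    .    .    .  302    .  237  293  273  269  268  234  236  236  101   27   26   22   -2    .    .
0.90    .    .    .    .    .    .  301    .    .  270  239  239  238  237  237  235  101   27   27    0   -1 -185 -245
0.95    .    .    .    .    .    .  301  307  313  344  445  446  439  432  424  416  407  399  393  388  376  373  371
```

play_rows(
  series=[
    [85,[0,0,-0.8],[0,0,-1]],
    [85,[0,0,-0.8],[0,0,-1]],
    [85,[0,0,-0.8],[0,0,-1]],
    [85,[0,0,-0.8],[0,0,-1]],
    [85,[0,0,-0.8],[0,0,-1]],
    [85,[0,0,-0.8],[0,0,-1]],
    [85,[0,0,-0.8],[0,0,-1]],
    [85,[0,0,-0.8],[0,0,-1]],
  ],
)

```text
clock: 1.87
tcp_pos: [0.1655, -0.6542, 0.4246]
tcp_rot: [0.855, 0.519, -0.0, 0.0]
contact_force: [-0.6, -0.5, 0.9]
gripper_width: 0.995
finger_force: 0.0
```

play_rows(
  series=[
    [85,[0,0,0],[0,0,-0.93]],
    [85,[0,0,0],[0,0,-0.93]],
    [85,[0,0,0],[0,0,-0.93]],
    [85,[0,0,0],[0,0,-0.93]],
    [85,[0,0,0],[0,0,-0.91]],
  ],
)

```text
clock: 2.28
tcp_pos: [0.1656, -0.6544, 0.4234]
tcp_rot: [0.706, 0.709, -0.0, 0.0]
contact_force: [0.2, 0.1, 0.9]
gripper_width: 0.994
finger_force: 0.0
```

play_rows(
  series=[
    [85,[0.9,0.46,0],[0,0,0]],
    [85,[0.9,0.46,0],[0,0,0]],
    [85,[0.9,0.46,0],[0,0,0]],
    [85,[0.9,0.46,0],[0,0,0]],
    [85,[0.9,0.46,0],[0,0,0]],
    [85,[0.9,0.46,0],[0,0,0]],
    [85,[0.9,0.46,0],[0,0,0]],
    [85,[0.9,0.46,0],[0,0,0]],
  ],
)

```text
clock: 2.95
tcp_pos: [0.2764, -0.437, 0.4234]
tcp_rot: [0.707, 0.707, 0.0, 0.0]
contact_force: [0.2, -0.3, 0.2]
gripper_width: 0.991
finger_force: 0.0
```

play_rows(
  series=[
    [85,[0.91,0.47,0.1],[0,0,0]],
    [85,[0.91,0.47,0.1],[0,0,0]],
    [85,[0.91,0.47,0.1],[0,0,0]],
    [85,[0.91,0.47,0.1],[0,0,0]],
    [85,[0.91,0.47,0.1],[0,0,0]],
    [85,[0.91,0.47,0.1],[0,0,0]],
    [85,[0.91,0.47,0.1],[0,0,0]],
    [85,[0.91,0.47,0.1],[0,0,0]],
  ],
)

```text
clock: 3.62
tcp_pos: [0.3892, -0.2186, 0.3994]
tcp_rot: [0.707, 0.707, 0.0, 0.0]
contact_force: [0.3, -0.2, -0.3]
gripper_width: 0.992
finger_force: 0.0
```

play_rows(
  series=[
    [85,[0.91,0.47,0.1],[0,0,0]],
    [85,[0.91,0.47,0.1],[0,0,0]],
    [85,[0.91,0.47,0.1],[0,0,0]],
    [85,[0.91,0.47,0.1],[0,0,0]],
    [85,[0.91,0.47,0.1],[0,0,0]],
    [85,[0.91,0.47,0.1],[0,0,0]],
    [85,[0.91,0.47,0.1],[0,0,0]],
    [85,[0,0,0],[0,0,0]],
  ],
)

```text
clock: 4.28
tcp_pos: [0.489, -0.0247, 0.3773]
tcp_rot: [0.706, 0.709, 0.001, -0.001]
contact_force: [0.1, 0.1, 0.2]
gripper_width: 0.995
finger_force: 0.0
```

```bash
cat > w.py <<'E'
from h import *
import sys
s=get_state();print(s['clock'],s['tcp_pos'],np.round(s['q'],2))
im,d=grab_frame('wrist');save(im,sys.argv[1]);m=camera_model('wrist');print(m['eye'])
for n in sys.argv[2:]:
    for r in masks_of(n,'wrist')[:1]:
        P=cloud('wrist',r['pixels'],d)
        if len(P)<5: print(n,'few');continue
        q=P[:,:2].astype(np.float32)*1000
        print(n,round(r['conf'],2),np.round(r['centre']),len(P),np.round(np.median(P,0),3),np.round(np.percentile(P,1,0),3),np.round(np.percentile(P,99,0),3))
        top=q[P[:,2]>np.percentile(P[:,2],98)-.003]; c,rr=cv2.minEnclosingCircle(top);print('  top z',np.round(np.percentile(P[:,2],98),4),'circ',np.round(c,1),round(rr,1),'rect',np.round(cv2.minAreaRect(top)[0],1),np.round(cv2.minAreaRect(top)[1:][0],1),round(cv2.minAreaRect(top)[2],1))
v,u=np.nonzero(d>0);P=world('wrist',np.c_[u,v],d[v,u]);hsv=cv2.cvtColor(im,cv2.COLOR_RGB2HSV)[v,u]
k=(np.hypot(P[:,0]-.603,P[:,1]+.01)<.068)&((hsv[:,0]<8)|(hsv[:,0]>172))&(hsv[:,1]>120)&(P[:,2]<.012)
if k.sum()>20:
    _,l,ce=cv2.kmeans(P[k,:2].astype(np.float32),2,None,(3,50,1e-6),5,cv2.KMEANS_PP_CENTERS);print('ears',ce,np.bincount(l.ravel()),np.degrees(np.arctan2(*(ce[1]-ce[0])[::-1])),ce.mean(0))
E
python3 w.py pics/w1.png silver_button copper_button gold_button liner_cup canister_base copper_dish flux_bottle silver_dish canister_cover
```

```text
4.2833 [ 0.48898813 -0.02472905  0.37734488] [-0.1  -0.15  1.78  0.    1.52 -0.11]
[0.48699381 0.0553781  0.52027925]
silver_button 0.62 [286.  72.] 183 [0.436 0.091 0.014] [0.423 0.081 0.007] [0.445 0.103 0.038]
  top z 0.0375 circ [434.6  92.5] 6.0 rect [434.6  92.5] [11.2 10.4] 88.2
copper_button 0.59 [288. 132.] 157 [0.445 0.002 0.014] [ 0.433 -0.01   0.001] [0.454 0.011 0.038]
  top z 0.0379 circ [443.8  -0.6] 6.0 rect [ 4.441e+02 -4.000e-01] [11.1  9.6] 0.1
gold_button 0.61 [305. 190.] 132 [ 0.468 -0.099  0.017] [ 0.458 -0.112  0.008] [ 0.477 -0.093  0.039]
  top z 0.0383 circ [ 467.3 -102.2] 5.8 rect [ 467.3 -102. ] [10.7 10. ] 17.1
liner_cup 0.78 [292.   9.] 344 [0.454 0.176 0.013] [ 0.432  0.171 -0.003] [0.475 0.189 0.038]
  top z 0.0382 circ [451.3 179. ] 17.4 rect [451.2 174.8] [ 8.3 34.9] 89.3
canister_base 0.65 [384. 142.] 2469 [ 0.603 -0.017  0.008] [ 0.562 -0.074  0.003] [0.646 0.035 0.023]
  top z 0.0225 circ [604.3 -19.5] 31.5 rect [603.6 -19.2] [61.3 61.5] 5.1
copper_dish 0.59 [405.  21.] 2388 [0.62  0.161 0.004] [0.575 0.125 0.001] [0.66  0.187 0.018]
  top z 0.0174 circ [616.8 167.5] 44.5 rect [617. 154.] [60.5 88. ] 89.5
flux_bottle 0.95 [383. 192.] 543 [ 0.593 -0.092  0.059] [ 0.582 -0.112  0.005] [ 0.611 -0.082  0.086]
  top z 0.0852 circ [599.  -99.1] 10.3 rect [599.2 -99.1] [18.7 18.7] 4.4
silver_dish 0.58 [381. 232.] 1695 [ 0.617 -0.188  0.007] [ 0.573 -0.226  0.002] [ 0.656 -0.142  0.019]
  top z 0.0189 circ [ 613.9 -183.8] 45.3 rect [ 614.  -182.9] [86.9 88.8] 4.5
canister_cover 0.68 [295. 242.] 2094 [ 0.454 -0.186  0.051] [ 0.412 -0.24   0.002] [ 0.493 -0.157  0.073]
  top z 0.0733 circ [ 451.1 -199. ] 26.5 rect [ 452.2 -199.8] [52.9 13. ] 50.4
ears [[ 0.5962683   0.03222248]
 [ 0.6098139  -0.07034283]] [61 34] -82.47658 [ 0.6030411  -0.01906018]
```

View pics/w1.png

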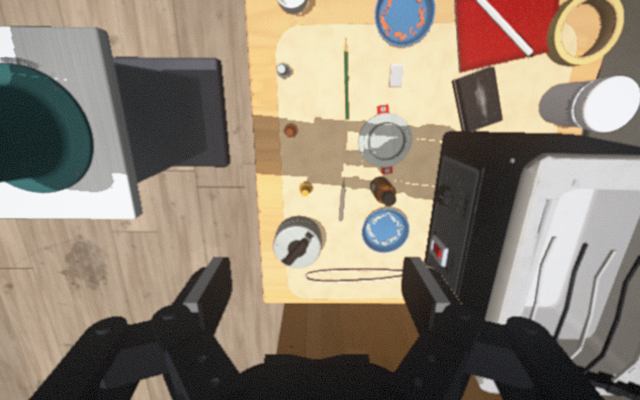

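The wrist picture shows the base at (385,140) with ears at (383,110) and (387,170), the bottle at (383,192) and the cover at (298,242) with its bar diagonal. Silver, copper and gold are at (284,71), (290,130) and (306,189), and the power supply lies right of column 430. The arm was still settling, so I'll measure again at rest.

play_rows(
  series=[
    [85,[0,0,0],[0,0,0]],
    [85,[0,0,0],[0,0,0]],
    [85,[0,0,0],[0,0,0]],
    [85,[0,0,0],[0,0,0]],
  ],
)

```text
clock: 5.12
tcp_pos: [0.4877, -0.0291, 0.3783]
tcp_rot: [0.707, 0.707, -0.0, -0.0]
contact_force: [-0.1, -0.2, -0.4]
gripper_width: 0.997
finger_force: 0.0
```

```bash
python3 w.py pics/w2.png silver_button copper_button gold_button canister_base copper_dish flux_bottle silver_dish canister_cover | grep -v few
```

```text
5.1167 [ 0.48767662 -0.02908538  0.37827329] [-0.11 -0.15  1.78 -0.    1.52 -0.11]
[0.48675981 0.0532311  0.52085484]
silver_button 0.65 [282.  69.] 192 [0.437 0.095 0.013] [0.425 0.086 0.001] [0.446 0.108 0.038]
  top z 0.0372 circ [435.3  97.4] 6.0 rect [435.4  97.4] [11.  10.7] 88.4
copper_button 0.62 [290. 128.] 170 [0.447 0.006 0.012] [ 0.433 -0.007 -0.   ] [0.456 0.016 0.037]
  top z 0.0373 circ [445.1   4.8] 6.1 rect [445.3   5.1] [ 9.7 10.9] 0.2
gold_button 0.62 [308. 186.] 147 [ 0.469 -0.093  0.013] [ 0.458 -0.105  0.002] [ 0.479 -0.085  0.038]
  top z 0.0375 circ [469.5 -95.9] 5.9 rect [469.5 -96.2] [ 9.1 10.2] 89.0
canister_base 0.56 [384. 139.] 2445 [ 0.605 -0.01   0.006] [ 0.563 -0.066  0.003] [0.647 0.041 0.022]
  top z 0.0215 circ [603.5 -12. ] 32.3 rect [604.7 -12.4] [61.5 61.4] 48.7
copper_dish 0.69 [404.  18.] 2175 [0.619 0.166 0.004] [ 0.574  0.132 -0.001] [0.66  0.189 0.017]
  top z 0.0166 circ [616.9 174.9] 44.6 rect [617.  158.3] [55.2 88.9] 89.7
flux_bottle 0.72 [383. 188.] 570 [ 0.596 -0.085  0.057] [ 0.584 -0.104  0.005] [ 0.616 -0.075  0.084]
  top z 0.0836 circ [601.3 -92.3] 10.7 rect [601.6 -92.5] [20.2 20.2] 4.5
silver_dish 0.87 [384. 228.] 1647 [ 0.619 -0.18   0.005] [ 0.575 -0.218  0.002] [ 0.657 -0.135  0.017]
  top z 0.0167 circ [ 616.1 -176.4] 44.7 rect [ 616.8 -176. ] [86.9 87.4] 27.3
canister_cover 0.85 [301. 240.] 2094 [ 0.456 -0.181  0.049] [ 0.414 -0.238 -0.001] [ 0.496 -0.151  0.072]
  top z 0.0715 circ [ 456.6 -194.5] 26.2 rect [ 455.  -193.3] [52.4 12.7] 51.0
ears [[ 0.5969209   0.03972086]
 [ 0.61165345 -0.06349849]] [61 39] -81.877014 [ 0.60428715 -0.01188881]
```

Settled and consistent with the scene cameras: base (.6045,-.012), ears at 98°, cover (.4545,-.1934), bar 50.7°. Now the cup.

play_rows(
  series=[
    [85,[0.96,-0.15,0.8],[0,0,0]],
    [85,[0.96,-0.15,0.8],[0,0,0]],
    [85,[0.96,-0.15,0.8],[0,0,0]],
    [85,[0.96,-0.15,0.8],[0,0,0]],
    [85,[0.96,-0.15,0.8],[0,0,0]],
    [85,[0.96,-0.15,0.8],[0,0,0]],
    [85,[0.96,-0.15,0.8],[0,0,0]],
    [85,[0.96,-0.15,0.8],[0,0,0]],
  ],
)

```text
clock: 6.23
tcp_pos: [0.4514, 0.2028, 0.1854]
tcp_rot: [0.707, 0.707, 0.0, 0.0]
contact_force: [0.9, -0.3, 0.3]
gripper_width: 0.994
finger_force: 0.0
```

play_rows(
  series=[
    [85,[0,0,0.9],[0,0,0]],
    [85,[0,0,0.9],[0,0,0]],
    [85,[0,0,0.9],[0,0,0]],
    [85,[0,0,0.9],[0,0,0]],
    [85,[0,0,0.9],[0,0,0]],
    [85,[0,0,0.6],[0,0,0]],
    [85,[0,0,0.3],[0,0,0]],
    [85,[0,0,0.1],[0,0,0]],
  ],
)

```text
clock: 6.9
tcp_pos: [0.4504, 0.2009, 0.0195]
tcp_rot: [0.707, 0.707, -0.002, -0.001]
contact_force: [-0.5, 0.2, -0.1]
gripper_width: 0.995
finger_force: 0.0
```

play_rows(
  series=[
    [85,[0,0,0],[0,0,0]],
    [40,[0,0,0],[0,0,0]],
    [40,[0,0,0],[0,0,0]],
    [40,[0,0,0],[0,0,0]],
    [40,[0,0,0],[0,0,0]],
    [40,[0,0,0],[0,0,0]],
    [40,[0,0,0],[0,0,0]],
    [40,[0,0,0],[0,0,0]],
  ],
)

```text
clock: 7.57
tcp_pos: [0.4534, 0.202, 0.0234]
tcp_rot: [0.707, 0.707, 0.002, 0.001]
contact_force: [-1.8, -0.3, 6.4]
gripper_width: 0.537
finger_force: 60.9
```

play_rows(
  series=[
    [40,[0,0,-0.4],[0,0,0]],
    [40,[0,0,-0.8],[0,0,0]],
    [40,[0,0,-0.8],[0,0,0]],
    [40,[0,0,-0.8],[0,0,0]],
    [40,[-0.4,0.28,0],[0,0,0]],
    [40,[-0.9,0.65,0],[0,0,0]],
    [40,[-0.9,0.65,0],[0,0,0]],
    [40,[-0.9,0.65,0],[0,0,0]],
  ],
)

```text
clock: 8.23
tcp_pos: [0.5197, 0.1077, 0.1066]
tcp_rot: [0.707, 0.707, 0.001, 0.001]
contact_force: [0.2, -0.2, -0.5]
gripper_width: 0.534
finger_force: 61.8
```

play_rows(
  series=[
    [40,[-0.9,0.65,0],[0,0,0]],
    [40,[-0.9,0.65,0],[0,0,0]],
    [40,[-0.9,0.65,0],[0,0,0]],
    [40,[-0.9,0.65,0],[0,0,0]],
    [40,[-0.4,0.28,0],[0,0,0]],
    [40,[0,0,0],[0,0,0]],
    [40,[0,0,0],[0,0,0]],
    [40,[0,0,0],[0,0,0]],
  ],
)

```text
clock: 8.9
tcp_pos: [0.6041, -0.0108, 0.1052]
tcp_rot: [0.707, 0.707, -0.0, -0.001]
contact_force: [0.4, -1.0, -1.2]
gripper_width: 0.534
finger_force: 61.8
```

```bash
python3 w.py pics/w3.png liner_cup canister_base
```

```text
8.9 [ 0.60409912 -0.01084865  0.10515132] [-0.06  0.24  1.88  0.    1.02 -0.06]
[0.60310864 0.07166713 0.24775733]
liner_cup 0.72 [314. 264.] 8111 [ 0.603 -0.021  0.1  ] [ 0.581 -0.034  0.081] [0.625 0.012 0.12 ]
  top z 0.1195 circ [603.3 -11.6] 24.2 rect [603.2 -11.8] [47.9 46. ] 89.8
canister_base 0.79 [319. 186.] 6706 [0.604 0.004 0.006] [ 0.562 -0.035  0.001] [0.649 0.046 0.022]
  top z 0.0218 circ [605.1 -11.1] 31.2 rect [606.   -2.1] [44.2 61.9] 86.2
ears [[0.6030587  0.0410388 ]
 [0.59161335 0.03964661]] [149 141] -173.06473 [0.59733605 0.04034271]
```

View pics/w3.png

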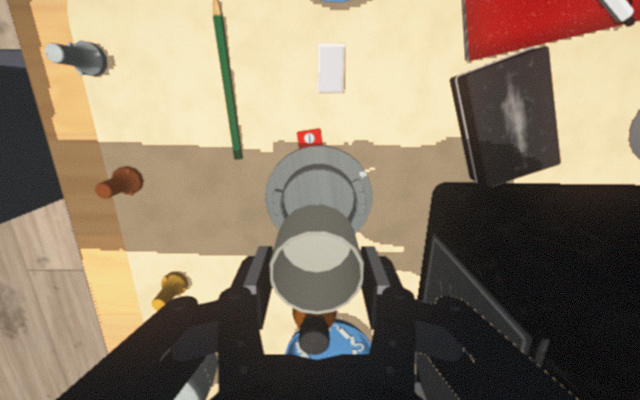

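The cup is held upright at (315,265) with the base behind it at (318,190). The cup is about 1.5 mm short of the base centre in x. I'll check the power supply's front before going lower.

```bash
python3 - <<'E'
from h import *
D=np.load('c.npz');P=np.vstack([D['a'],D['b']])[:,:3]
for y in np.arange(-.3,.06,.03):
    k=(abs(P[:,1]-y)<.015)&(P[:,2]>.09)&(P[:,2]<.4)&(P[:,0]>.5)&(P[:,0]<.95)
    print(round(y,2),k.sum(),np.round(np.percentile(P[k,0],[1,3,10]),3) if k.sum()>5 else '')
E
```

```text
-0.3 4063 [0.694 0.697 0.702]
-0.27 4370 [0.692 0.693 0.695]
-0.24 4128 [0.662 0.672 0.691]
-0.21 3555 [0.649 0.65  0.656]
-0.18 2304 [0.688 0.69  0.695]
-0.15 2596 [0.694 0.695 0.696]
-0.12 2577 [0.695 0.695 0.697]
-0.09 2535 [0.692 0.695 0.697]
-0.06 2190 [0.695 0.696 0.697]
-0.03 2977 [0.696 0.697 0.698]
-0.0 7777 [0.7   0.702 0.708]
0.03 177 [0.849 0.85  0.854]
```

play_rows(
  series=[
    [40,[0,0.05,0.4],[0,0,0]],
    [40,[0,0,0.6],[0,0,0]],
    [40,[0,0,0.6],[0,0,0]],
    [40,[0,0,0.4],[0,0,0]],
    [40,[0,0,0.25],[0,0,0]],
    [40,[0,0,0.18],[0,0,0]],
    [40,[0,0,0],[0,0,0]],
    [40,[0,0,0],[0,0,0]],
  ],
)

```text
clock: 9.72
tcp_pos: [0.6071, -0.0115, 0.0328]
tcp_rot: [0.707, 0.707, 0.0, 0.0]
contact_force: [-0.3, 0.1, -0.3]
gripper_width: 0.537
finger_force: 61.8
```

play_rows(
  series=[
    [40,[0,0,0.03],[0,0,0]],
    [40,[0,0,0],[0,0,0]],
    [70,[0,0,0],[0,0,0]],
    [70,[0,0,0],[0,0,0]],
    [70,[0,0,0],[0,0,0]],
    [70,[0,0,-0.3],[0,0,0]],
    [70,[0,0,-0.6],[0,0,0]],
    [70,[0,0,-0.9],[0,0,0]],
  ],
)

```text
clock: 10.38
tcp_pos: [0.6039, -0.0115, 0.0836]
tcp_rot: [0.707, 0.707, -0.002, -0.002]
contact_force: [0.8, 0.5, 0.8]
gripper_width: 0.824
finger_force: 0.0
```

play_rows(
  series=[
    [70,[0,0,-0.9],[0,0,0]],
    [70,[0,0,-0.9],[0,0,0]],
    [60,[0,0,0],[0,0,0]],
    [60,[0,0,0],[0,0,0]],
    [60,[0,0,0],[0,0,0]],
  ],
)

```text
clock: 10.8
tcp_pos: [0.6062, -0.0116, 0.1395]
tcp_rot: [0.707, 0.707, -0.0, -0.0]
contact_force: [-0.5, 0.4, -0.2]
gripper_width: 0.698
finger_force: 0.0
```

```bash
python3 w.py pics/w4.png liner_cup canister_base gold_button
```

```text
10.8 [ 0.60617868 -0.01163876  0.1395091 ] [-0.06  0.21  1.85  0.    1.09 -0.06]
[0.60482335 0.07064746 0.28103672]
liner_cup 0.61 [320. 200.] 2836 [ 0.605 -0.019  0.015] [ 0.582 -0.036  0.005] [0.628 0.01  0.045]
  top z 0.0449 circ [605.1 -13.3] 24.0 rect [605.3 -13. ] [46.7 47.1] 64.7
canister_base 0.74 [315. 166.] 4625 [0.602 0.006 0.004] [ 0.56  -0.067 -0.001] [0.647 0.044 0.021]
  top z 0.0202 circ [603.6 -11.8] 31.3 rect [603.4  -6.3] [62.5 51. ] 2.1
gold_button 0.95 [182. 270.] 643 [ 0.471 -0.092  0.012] [ 0.447 -0.123 -0.002] [ 0.479 -0.085  0.035]
  top z 0.0352 circ [467.7 -95.6] 6.4 rect [468.2 -95.4] [11.7 11.6] 23.8
ears [[ 0.6109257  -0.06288453]
 [ 0.5962283   0.04001714]] [123 219] 98.12853 [ 0.603577   -0.01143369]
```

play_rows(
  series=[
    [40,[-0.467,-0.76,0],[0,0,0]],
    [40,[-0.467,-0.76,0],[0,0,0]],
    [40,[-0.467,-0.76,0],[0,0,0]],
    [40,[-0.467,-0.76,0],[0,0,0]],
    [40,[-0.467,-0.76,0],[0,0,0]],
    [40,[-0.467,-0.76,0],[0,0,0]],
    [40,[0,0,0.6],[0,0,0]],
    [40,[0,0,0.9],[0,0,0]],
  ],
)

```text
clock: 11.67
tcp_pos: [0.4706, -0.0969, 0.096]
tcp_rot: [0.708, 0.706, 0.001, 0.002]
contact_force: [1.0, -0.8, -0.4]
gripper_width: 0.468
finger_force: 0.0
```

play_rows(
  series=[
    [40,[0,0,0.9],[0,0,0]],
    [40,[0,0,0.8],[0,0,0]],
    [40,[0,0,0.5],[0,0,0]],
    [40,[0,0,0.28],[0,0,0]],
    [40,[0,0,0],[0,0,0]],
    [5,[0,0,0],[0,0,0]],
    [5,[0,0,0],[0,0,0]],
    [5,[0,0,0],[0,0,0]],
  ],
)

```text
clock: 12.33
tcp_pos: [0.4709, -0.0959, 0.0213]
tcp_rot: [0.707, 0.707, 0.001, 0.001]
contact_force: [0.0, -0.5, 0.6]
gripper_width: 0.116
finger_force: 58.4
```

play_rows(
  series=[
    [5,[0,0,0],[0,0,0]],
    [5,[0,0,0],[0,0,0]],
    [5,[0,0,0],[0,0,0]],
  ],
)

```text
clock: 12.58
tcp_pos: [0.4706, -0.0959, 0.0211]
tcp_rot: [0.707, 0.707, 0.001, 0.001]
contact_force: [-0.1, 0.4, 3.3]
gripper_width: 0.12
finger_force: 58.6
```

play_rows(
  series=[
    [5,[0,0,-0.5],[0,0,0]],
    [5,[0,0,-0.9],[0,0,0]],
    [5,[0,0,-0.9],[0,0,0]],
    [5,[0,0,-0.7],[0,0,0]],
    [5,[0.46,0.75,0],[0,0,0]],
    [5,[0.46,0.75,0],[0,0,0]],
    [5,[0.46,0.75,0],[0,0,0]],
    [5,[0.46,0.75,0],[0,0,0]],
  ],
)

```text
clock: 13.25
tcp_pos: [0.5606, -0.0399, 0.1106]
tcp_rot: [0.707, 0.707, 0.0, 0.0]
contact_force: [0.1, 0.3, -0.7]
gripper_width: 0.119
finger_force: 58.6
```

play_rows(
  series=[
    [5,[0.46,0.75,0],[0,0,0]],
    [5,[0.46,0.75,0],[0,0,0]],
    [5,[0,0,0],[0,0,0]],
    [5,[0,0,0.6],[0,0,0]],
    [5,[0,0,0.8],[0,0,0]],
    [5,[0,0,0.4],[0,0,0]],
    [5,[0,0,0.15],[0,0,0]],
    [5,[0,0,0],[0,0,0]],
  ],
)

```text
clock: 13.92
tcp_pos: [0.6027, -0.013, 0.0498]
tcp_rot: [0.707, 0.707, -0.001, -0.001]
contact_force: [-0.3, -0.2, -1.3]
gripper_width: 0.116
finger_force: 58.6
```

play_rows(
  series=[
    [5,[0,0,0],[0,0,0]],
    [30,[0,0,0],[0,0,0]],
    [30,[0,0,0],[0,0,0]],
    [30,[0,0,-0.4],[0,0,0]],
    [30,[0,0,-0.8],[0,0,0]],
    [30,[0,0,-0.9],[0,0,0]],
    [30,[0,0,-0.9],[0,0,0]],
    [30,[0,0,0],[0,0,0]],
  ],
)

```text
clock: 14.58
tcp_pos: [0.6097, -0.0132, 0.1504]
tcp_rot: [0.707, 0.707, 0.004, 0.005]
contact_force: [0.8, -0.4, 2.0]
gripper_width: 0.351
finger_force: 0.0
```

play_rows(
  series=[
    [40,[0,0,0],[0,0,0]],
    [40,[0,0,0],[0,0,0]],
    [40,[0,0,0],[0,0,0]],
  ],
)

```text
clock: 14.83
tcp_pos: [0.6038, -0.0129, 0.1409]
tcp_rot: [0.707, 0.707, -0.001, -0.001]
contact_force: [-0.1, -0.2, -0.1]
gripper_width: 0.472
finger_force: 0.0
```

```bash
python3 w.py pics/w5.png gold_button liner_cup silver_button copper_button flux_bottle
```

```text
14.8333 [ 0.60384564 -0.01287467  0.14093978] [-0.06  0.2   1.85 -0.    1.09 -0.06]
[0.60300906 0.06939885 0.28303091]
gold_button 0.59 [319. 193.] 549 [ 0.604 -0.01   0.022] [ 0.594 -0.032  0.008] [ 0.615 -0.002  0.046]
  top z 0.0455 circ [604.3 -13.6] 5.9 rect [604.4 -13.5] [11.  11.1] 89.2
liner_cup 0.97 [325. 204.] 2215 [ 0.608 -0.021  0.025] [ 0.584 -0.036  0.007] [0.629 0.01  0.046]
  top z 0.0459 circ [606.4 -13.3] 24.1 rect [606.2 -13.4] [47.4 46.4] 89.8
silver_button 0.81 [113.  60.] 1064 [0.44  0.097 0.014] [ 0.415  0.087 -0.003] [0.446 0.109 0.037]
  top z 0.0363 circ [435.6  98.1] 6.4 rect [435.3  97.8] [11.9 11.7] 27.1
copper_button 0.56 [146. 170.] 788 [0.449 0.007 0.014] [ 0.432 -0.006 -0.   ] [0.457 0.016 0.037]
  top z 0.0364 circ [444.8   5.1] 6.7 rect [444.8   5.3] [11.5 11.2] 77.2
flux_bottle 0.85 [313. 280.] 2436 [ 0.602 -0.083  0.055] [ 0.582 -0.144 -0.   ] [ 0.622 -0.074  0.083]
  top z 0.0827 circ [602.2 -91.3] 11.2 rect [602.1 -91.8] [21.2 21.2] 89.3
ears [[ 0.6127595  -0.06307378]
 [ 0.59789217  0.03959435]] [121 223] 98.239685 [ 0.6053258  -0.01173972]
```

View pics/w5.png

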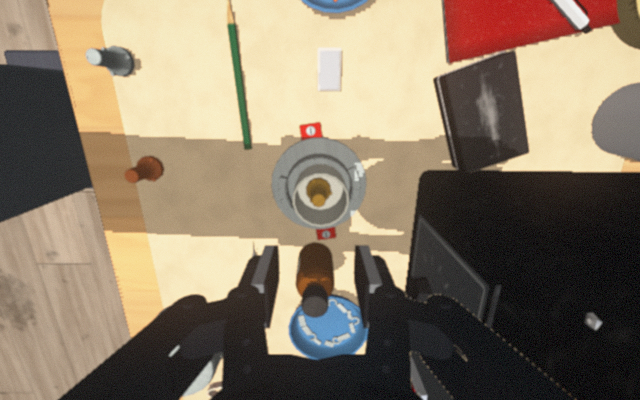

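The picture shows the gold button upright in the cup at (319,190), both ears visible, and the bottle standing. Next is copper.

play_rows(
  series=[
    [40,[0.1,-0.883,0],[0,0,0]],
    [40,[0.1,-0.883,0],[0,0,0]],
    [40,[0.1,-0.883,0],[0,0,0]],
    [40,[0.1,-0.883,0],[0,0,0]],
    [40,[0.1,-0.883,0],[0,0,0]],
    [40,[0.1,-0.883,0],[0,0,0]],
    [40,[0,0,0.6],[0,0,0]],
    [40,[0,0,0.9],[0,0,0]],
  ],
)

```text
clock: 15.8
tcp_pos: [0.4473, 0.0052, 0.0989]
tcp_rot: [0.707, 0.707, 0.002, 0.003]
contact_force: [0.2, -0.2, -0.4]
gripper_width: 0.467
finger_force: 0.0
```

play_rows(
  series=[
    [40,[0,0,0.9],[0,0,0]],
    [40,[0,0,0.8],[0,0,0]],
    [40,[0,0,0.5],[0,0,0]],
    [40,[0,0,0.3],[0,0,0]],
    [40,[0,0,0],[0,0,0]],
    [5,[0,0,0],[0,0,0]],
    [5,[0,0,0],[0,0,0]],
    [5,[0,0,0],[0,0,0]],
  ],
)

```text
clock: 16.47
tcp_pos: [0.4472, 0.0051, 0.0229]
tcp_rot: [0.707, 0.707, 0.001, 0.001]
contact_force: [0.2, 0.1, -0.9]
gripper_width: 0.115
finger_force: 58.4
```

play_rows(
  series=[
    [5,[0,0,0],[0,0,0]],
    [5,[0,0,0],[0,0,0]],
    [5,[0,0,-0.4],[0,0,0]],
    [5,[0,0,-0.8],[0,0,0]],
    [5,[0,0,-0.8],[0,0,0]],
  ],
)

```text
clock: 16.88
tcp_pos: [0.4445, 0.0052, 0.0816]
tcp_rot: [0.707, 0.707, -0.001, -0.001]
contact_force: [0.8, 1.0, -0.3]
gripper_width: 0.115
finger_force: 58.5
```

play_rows(
  series=[
    [5,[0.708,0.717,0],[0,0,0]],
    [5,[0.708,0.717,0],[0,0,0]],
    [5,[0.708,0.717,0],[0,0,0]],
    [5,[0.708,0.717,0],[0,0,0]],
    [5,[0.708,0.717,0],[0,0,0]],
    [5,[0.708,0.717,0],[0,0,0]],
    [5,[0.708,0.717,0],[0,0,0]],
    [5,[0.708,0.717,0],[0,0,0]],
  ],
)

```text
clock: 17.55
tcp_pos: [0.6188, 0.1762, 0.0817]
tcp_rot: [0.707, 0.707, 0.0, 0.0]
contact_force: [-0.0, -0.2, -0.5]
gripper_width: 0.116
finger_force: 58.5
```

play_rows(
  series=[
    [5,[0,0,0],[0,0,0]],
    [5,[0,0,0.5],[0,0,0]],
    [5,[0,0,0.6],[0,0,0]],
    [5,[0,0,0.4],[0,0,0]],
    [5,[0,0,0.2],[0,0,0]],
    [5,[0,0,0.05],[0,0,0]],
    [5,[0,0,0],[0,0,0]],
    [5,[0,0,0],[0,0,0]],
  ],
)

```text
clock: 18.22
tcp_pos: [0.6184, 0.1749, 0.0299]
tcp_rot: [0.707, 0.707, 0.0, 0.0]
contact_force: [0.4, 0.1, -0.8]
gripper_width: 0.116
finger_force: 58.6
```

play_rows(
  series=[
    [30,[0,0,0],[0,0,0]],
    [30,[0,0,0],[0,0,0]],
    [30,[0,0,0],[0,0,0]],
    [40,[0,0,-0.4],[0,0,0]],
    [40,[0,0,-0.8],[0,0,0]],
    [40,[0,0,-0.9],[0,0,0]],
    [40,[0,0,-0.9],[0,0,0]],
    [40,[0,0,0],[0,0,0]],
  ],
)

```text
clock: 18.88
tcp_pos: [0.6226, 0.1762, 0.1274]
tcp_rot: [0.707, 0.707, 0.005, 0.003]
contact_force: [2.3, 0.3, 0.9]
gripper_width: 0.47
finger_force: 0.0
```

play_rows(
  series=[
    [40,[-0.322,-0.756,0],[0,0,0]],
    [40,[-0.322,-0.756,0],[0,0,0]],
    [40,[-0.322,-0.756,0],[0,0,0]],
    [40,[-0.322,-0.756,0],[0,0,0]],
    [40,[-0.322,-0.756,0],[0,0,0]],
    [40,[-0.322,-0.756,0],[0,0,0]],
    [40,[-0.322,-0.756,0],[0,0,0]],
    [40,[-0.322,-0.756,0],[0,0,0]],
  ],
)

```text
clock: 19.55
tcp_pos: [0.4356, 0.0974, 0.1198]
tcp_rot: [0.707, 0.707, 0.0, 0.0]
contact_force: [-0.4, -0.2, 0.0]
gripper_width: 0.464
finger_force: 0.0
```

play_rows(
  series=[
    [40,[0,0,0],[0,0,0]],
    [40,[0,0,0],[0,0,0]],
    [40,[0,0,0],[0,0,0]],
  ],
)

```text
clock: 19.8
tcp_pos: [0.4376, 0.098, 0.1202]
tcp_rot: [0.707, 0.707, 0.001, 0.001]
contact_force: [-0.0, -0.3, 0.4]
gripper_width: 0.471
finger_force: 0.0
```

```bash
python3 w.py pics/w6.png silver_button copper_button copper_dish
```

```text
19.8 [0.43763071 0.09804524 0.12015856] [ 0.16 -0.07  2.19  0.    1.02  0.17]
[0.43663478 0.18034751 0.26271767]
silver_button 0.81 [313. 197.] 664 [0.435 0.102 0.013] [ 0.424  0.084 -0.001] [0.448 0.109 0.037]
  top z 0.0366 circ [435.1  98.1] 6.1 rect [435.3  98.3] [11.4 11.5] 19.4
copper_button 0.97 [542. 104.] 1224 [0.611 0.176 0.018] [0.604 0.164 0.005] [0.622 0.186 0.039]
  top z 0.0391 circ [616.1 175. ] 6.9 rect [615.9 175.7] [13.  11.5] 37.5
copper_dish 0.58 [548.  89.] 9541 [0.623 0.181 0.004] [0.574 0.134 0.001] [0.658 0.218 0.016]
  top z 0.0157 circ [616.2 175.9] 45.3 rect [616.  175.9] [89.  89.5] 62.5
ears [[0.5909917  0.03934182]
 [0.6024057  0.04203707]] [112  81] 13.286153 [0.5966987  0.04068945]
```

Copper stands in the middle of its dish. Next is silver.

play_rows(
  series=[
    [40,[0,0,0.6],[0,0,0]],
    [40,[0,0,0.9],[0,0,0]],
    [40,[0,0,0.9],[0,0,0]],
    [40,[0,0,0.5],[0,0,0]],
    [40,[0,0,0.3],[0,0,0]],
    [40,[0,0,0.07],[0,0,0]],
    [40,[0,0,0],[0,0,0]],
    [40,[0,0,0],[0,0,0]],
  ],
)

```text
clock: 20.67
tcp_pos: [0.4376, 0.0981, 0.0218]
tcp_rot: [0.707, 0.707, 0.001, 0.0]
contact_force: [0.8, 0.4, -0.7]
gripper_width: 0.465
finger_force: 0.0
```

play_rows(
  series=[
    [5,[0,0,0],[0,0,0]],
    [5,[0,0,0],[0,0,0]],
    [5,[0,0,0],[0,0,0]],
    [5,[0,0,0],[0,0,0]],
    [5,[0,0,-0.5],[0,0,0]],
    [5,[0,0,-0.9],[0,0,0]],
    [5,[0,0,-0.9],[0,0,0]],
    [5,[0,0,-0.9],[0,0,0]],
  ],
)

```text
clock: 21.33
tcp_pos: [0.4357, 0.0977, 0.1178]
tcp_rot: [0.707, 0.707, -0.0, -0.0]
contact_force: [0.6, 0.4, -0.8]
gripper_width: 0.118
finger_force: 58.5
```

play_rows(
  series=[
    [5,[-0.877,0.28,0],[0,0,0]],
    [5,[-0.877,0.28,0],[0,0,0]],
    [5,[-0.877,0.28,0],[0,0,0]],
    [5,[-0.877,0.28,0],[0,0,0]],
    [5,[-0.877,0.28,0],[0,0,0]],
    [5,[-0.877,0.28,0],[0,0,0]],
    [5,[-0.877,0.28,0],[0,0,0]],
    [5,[-0.877,0.28,0],[0,0,0]],
  ],
)

```text
clock: 22.0
tcp_pos: [0.5036, -0.1141, 0.1171]
tcp_rot: [0.707, 0.707, 0.0, 0.0]
contact_force: [-0.8, 0.5, -0.1]
gripper_width: 0.115
finger_force: 58.6
```

play_rows(
  series=[
    [5,[-0.877,0.28,0],[0,0,0]],
    [5,[-0.877,0.28,0],[0,0,0]],
    [5,[-0.05,0.717,0],[0,0,0]],
    [5,[0,0.717,0],[0,0,0]],
    [5,[0,0.717,0],[0,0,0]],
    [5,[0,0.717,0],[0,0,0]],
    [5,[0,0,0],[0,0,0]],
    [5,[0,0,0],[0,0,0]],
  ],
)

```text
clock: 22.67
tcp_pos: [0.6069, -0.1668, 0.1168]
tcp_rot: [0.707, 0.707, -0.0, -0.0]
contact_force: [-0.5, 0.3, -0.9]
gripper_width: 0.118
finger_force: 58.6
```

play_rows(
  series=[
    [5,[0,0,0.5],[0,0,0]],
    [5,[0,0,0.8],[0,0,0]],
    [5,[0,0,0.8],[0,0,0]],
    [5,[0,0,0.5],[0,0,0]],
    [5,[0,0,0.25],[0,0,0]],
    [5,[0,0,0.1],[0,0,0]],
    [5,[0,0,0],[0,0,0]],
    [5,[0,0,0],[0,0,0]],
  ],
)

```text
clock: 23.33
tcp_pos: [0.6069, -0.1671, 0.0296]
tcp_rot: [0.707, 0.707, 0.0, 0.001]
contact_force: [0.3, -0.3, 0.2]
gripper_width: 0.114
finger_force: 58.6
```

play_rows(
  series=[
    [30,[0,0,0],[0,0,0]],
    [30,[0,0,0],[0,0,0]],
    [30,[0,0,0],[0,0,0]],
    [30,[0,0,-0.4],[0,0,0]],
    [30,[0,0,-0.9],[0,0,0]],
    [30,[0,0,-0.9],[0,0,0]],
    [30,[0,0,-0.9],[0,0,0]],
    [30,[0,0,-0.9],[0,0,0]],
  ],
)

```text
clock: 24.0
tcp_pos: [0.6065, -0.1669, 0.151]
tcp_rot: [0.707, 0.707, 0.0, 0.0]
contact_force: [-0.0, -0.2, 0.4]
gripper_width: 0.352
finger_force: 0.0
```

play_rows(
  series=[
    [50,[0,0,0],[0,0,0.82]],
    [50,[0,0,0],[0,0,0.82]],
    [50,[0,0,0],[0,0,0.82]],
    [50,[0,0,0],[0,0,0.82]],
    [50,[0,0,0],[0,0,0.82]],
    [50,[0,0,0],[0,0,0.82]],
    [50,[0,0,0],[0,0,0.82]],
    [50,[0,0,0],[0,0,0.81]],
  ],
)

```text
clock: 24.67
tcp_pos: [0.6067, -0.1669, 0.1499]
tcp_rot: [0.905, 0.426, 0.0, 0.0]
contact_force: [-1.0, 0.6, -0.5]
gripper_width: 0.59
finger_force: 0.0
```

```bash
python3 - <<'E'
from h import *
s=get_state();print(s['tcp_pos'],s['tcp_rot'])
for c in ['scene','side']:
    im,d=grab_frame(c);save(im,f'pics/{c}2.png')
    for n in ['silver_button','copper_button','silver_dish','canister_cover','flux_bottle']:
        for r in masks_of(n,c)[:1]:
            P=cloud(c,r['pixels'],d); print(c,n,round(r['conf'],2),np.round(r['centre']),np.round(np.median(P,0),3),np.round(np.percentile(P,99,0),3))
p=s['tcp_pos'];x,y=R.from_quat(s['tcp_rot']).as_matrix().T[:2];D=np.array([.4545,-.1934,p[2]])-p;print('phi',np.degrees(np.arctan2(x[1],x[0])),'units',D@x/.03,D@y/.03)
E
```

```text
[ 0.60666026 -0.16694785  0.14989545] [9.04695203e-01 4.26058897e-01 4.66572696e-04 4.33980072e-04]
scene silver_button 0.61 [415. 260.] [ 0.6   -0.173  0.018] [ 0.614 -0.148  0.041]
scene copper_button 0.4 [323. 176.] [0.614 0.17  0.019] [0.63  0.201 0.041]
scene silver_dish 0.7 [423. 267.] [ 0.621 -0.178  0.005] [ 0.657 -0.134  0.017]
scene canister_cover 0.77 [345. 293.] [ 0.441 -0.213  0.048] [ 0.492 -0.155  0.072]
scene flux_bottle 0.76 [388. 229.] [ 0.594 -0.102  0.045] [ 0.616 -0.079  0.084]
side silver_button 0.15 [292. 210.] [0.591 0.014 0.008] [0.658 0.048 0.022]
side copper_button 0.69 [230. 255.] [0.613 0.181 0.02 ] [0.623 0.189 0.041]
side silver_dish 0.68 [338. 165.] [ 0.598 -0.194  0.008] [ 0.645 -0.134  0.017]
side canister_cover 0.59 [404. 168.] [ 0.446 -0.165  0.04 ] [ 0.496 -0.147  0.071]
side flux_bottle 0.97 [313. 171.] [ 0.596 -0.078  0.042] [ 0.615 -0.07   0.083]
phi 50.43544015435469 units -3.91034029312959 -3.348423425852397
```

play_rows(
  series=[
    [50,[-0.652,-0.558,0],[0,0,0]],
    [50,[-0.652,-0.558,0],[0,0,0]],
    [50,[-0.652,-0.558,0],[0,0,0]],
    [50,[-0.652,-0.558,0],[0,0,0]],
    [50,[-0.652,-0.558,0],[0,0,0]],
    [50,[-0.652,-0.558,0],[0,0,0]],
    [50,[0,0,0],[0,0,0]],
    [50,[0,0,0],[0,0,0]],
  ],
)

```text
clock: 25.93
tcp_pos: [0.4534, -0.1941, 0.1485]
tcp_rot: [0.904, 0.427, 0.0, 0.0]
contact_force: [0.5, 0.2, -0.0]
gripper_width: 0.585
finger_force: 0.0
```

play_rows(
  series=[
    [50,[0,0,0.5],[0,0,0]],
    [50,[0,0,0.8],[0,0,0]],
    [50,[0,0,0.8],[0,0,0]],
    [50,[0,0,0.6],[0,0,0]],
    [50,[0,0,0.35],[0,0,0]],
    [50,[0,0,0.15],[0,0,0]],
    [50,[0,0,0],[0,0,0]],
    [50,[0,0,0],[0,0,0]],
  ],
)

```text
clock: 26.6
tcp_pos: [0.4554, -0.1943, 0.0531]
tcp_rot: [0.904, 0.428, 0.0, 0.0]
contact_force: [0.2, -0.5, -0.0]
gripper_width: 0.588
finger_force: 0.0
```

```bash
python3 w.py pics/w7.png canister_cover cover_bar silver_button silver_dish
```

```text
26.6 [ 0.4553675  -0.19428025  0.05314146] [-0.45  0.11  2.15  0.    0.88  0.23]
[ 0.50682464 -0.1308053   0.19622932]
canister_cover 0.63 [316. 234.] 16627 [ 0.463 -0.184  0.05 ] [ 0.419 -0.232  0.002] [ 0.497 -0.151  0.072]
  top z 0.0721 circ [ 458.8 -190.4] 31.7 rect [ 461.5 -193.2] [49.3 51.4] 85.8
cover_bar 0.63 [317. 233.] 16264 [ 0.463 -0.184  0.05 ] [ 0.42  -0.231  0.009] [ 0.497 -0.151  0.072]
  top z 0.0721 circ [ 455.6 -194.3] 26.5 rect [ 454.8 -193.7] [52.7 13.4] 49.8
silver_button 0.83 [505.  29.] 2612 [ 0.601 -0.167  0.022] [ 0.594 -0.179  0.007] [ 0.615 -0.157  0.042]
  top z 0.0414 circ [ 604.9 -169.6] 6.6 rect [ 604.8 -169.8] [11.9 12.3] 41.8
silver_dish 0.84 [529.  58.] 13336 [ 0.613 -0.193  0.005] [ 0.573 -0.219  0.002] [ 0.653 -0.144  0.018]
  top z 0.0173 circ [ 615.2 -177.1] 45.4 rect [ 605.8 -188.4] [58.4 90.7] 50.6
```

View pics/w7.png

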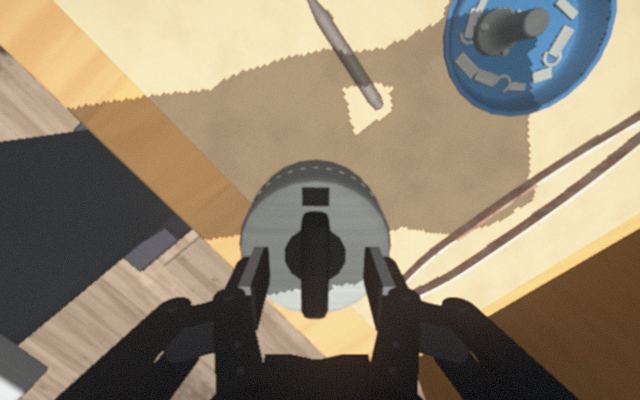

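The picture shows the bar centred between the open fingers at (315,262), a round hub under it, and silver standing in its dish at (505,30). I'll raise a few mm to stay clear of the hub, then close.

play_rows(
  series=[
    [50,[0,0,-0.1],[0,0,0]],
    [50,[0,0,0],[0,0,0]],
    [5,[0,0,0],[0,0,0]],
    [5,[0,0,0],[0,0,0]],
    [5,[0,0,0],[0,0,0]],
    [5,[0,0,0],[0,0,0]],
    [5,[0,0,0],[0,0,0]],
    [5,[0,0,0],[0,0,0]],
  ],
)

```text
clock: 27.52
tcp_pos: [0.4546, -0.1941, 0.0557]
tcp_rot: [0.904, 0.428, 0.0, 0.0]
contact_force: [-0.2, -0.6, 2.3]
gripper_width: 0.146
finger_force: 60.0
```

play_rows(
  series=[
    [5,[0,0,-0.3],[0,0,0]],
    [5,[0,0,-0.6],[0,0,0]],
    [5,[0,0,-0.8],[0,0,0]],
    [5,[0,0,-0.8],[0,0,0]],
    [5,[0,0,-0.7],[0,0,0]],
    [5,[0,0,-0.3],[0,0,0]],
    [5,[0,0,0],[0,0,0]],
  ],
)

```text
clock: 28.1
tcp_pos: [0.456, -0.1948, 0.1633]
tcp_rot: [0.904, 0.428, 0.002, 0.002]
contact_force: [0.2, -0.2, -1.6]
gripper_width: 0.146
finger_force: 59.6
```

play_rows(
  series=[
    [5,[0,0,0],[0,0,-0.99]],
    [5,[0,0,0],[0,0,-0.99]],
    [5,[0,0,0],[0,0,-0.99]],
    [5,[0,0,0],[0,0,-0.99]],
    [5,[0,0,0],[0,0,-0.99]],
    [5,[0,0,0],[0,0,-0.99]],
    [5,[0,0,0],[0,0,-0.99]],
    [5,[0,0,0],[0,0,-0.99]],
  ],
)

```text
clock: 28.77
tcp_pos: [0.453, -0.1933, 0.1583]
tcp_rot: [0.653, 0.758, -0.0, -0.002]
contact_force: [0.3, -0.1, -1.1]
gripper_width: 0.142
finger_force: 59.6
```

play_rows(
  series=[
    [5,[0,0,0],[0,0,0]],
    [5,[0,0,0],[0,0,0]],
    [5,[0,0,0],[0,0,0]],
  ],
)

```text
clock: 29.02
tcp_pos: [0.4537, -0.1937, 0.1594]
tcp_rot: [0.656, 0.755, -0.0, -0.001]
contact_force: [-0.5, -0.2, -2.0]
gripper_width: 0.141
finger_force: 59.6
```

```bash
cat > u.py <<'E'
from h import *
import sys
s=get_state();p=s['tcp_pos'];x,y=R.from_quat(s['tcp_rot']).as_matrix().T[:2]
D=np.array([float(sys.argv[1]),float(sys.argv[2]),p[2]])-p;print(p,'phi',np.degrees(np.arctan2(x[1],x[0])),'units',D@x/.03,D@y/.03)
E
python3 u.py .6045 -.0118; python3 w.py pics/w8.png canister_cover cover_bar; python3 - <<'E'
from h import *
for c in ['scene','side']:
    im,d=grab_frame(c)
    r=masks_of('canister_cover',c)[0];P=cloud(c,r['pixels'],d);print(c,np.round(np.percentile(P,[1,99],0),3))
E
```

```text
[ 0.45366211 -0.19368587  0.15940428] phi 98.05133729127874 units 5.298883972313028 5.827537471558139
29.0167 [ 0.45366211 -0.19368587  0.15940428] [-0.45 -0.02  2.06  0.    1.1  -0.59]
[ 0.44141304 -0.11242148  0.30233262]
canister_cover 0.95 [315. 224.] 14052 [ 0.451 -0.176  0.153] [ 0.413 -0.217  0.113] [ 0.492 -0.15   0.176]
  top z 0.1757 circ [ 455.  -192.4] 26.7 rect [ 453.4 -192.7] [38.2 47.9] 43.8
cover_bar 0.87 [318. 226.] 14324 [ 0.451 -0.176  0.153] [ 0.413 -0.218  0.002] [ 0.493 -0.15   0.176]
  top z 0.1759 circ [ 453.8 -192.9] 26.7 rect [ 451. -192.] [50.9 36. ] 72.8
ears [[ 0.60661393 -0.06441366]
 [ 0.6181511  -0.06292515]] [149 105] 7.3516173 [ 0.61238253 -0.0636694 ]
scene [[ 0.41  -0.238  0.001]
 [ 0.501 -0.039  0.176]]
side [[ 0.411 -0.218  0.106]
 [ 0.492 -0.147  0.176]]
```

View pics/w8.png

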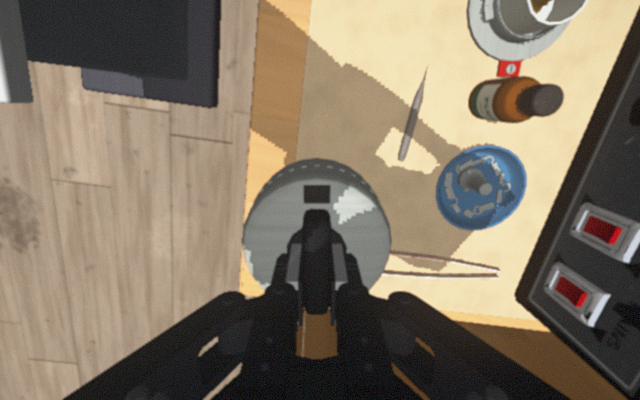

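The picture shows the cover level in the grip at (315,230), with the bottle at (515,100) and the base at the upper right. I'll go in +y first, then +x.

play_rows(
  series=[
    [5,[0.5,0,0],[0,0,0]],
    [5,[0.9,0,0],[0,0,0]],
    [5,[0.9,0,0],[0,0,0]],
    [5,[0.9,0,0],[0,0,0]],
    [5,[0.9,0.3,0],[0,0,0]],
    [5,[0.9,0.6,0],[0,0,0]],
    [5,[0.3,0.9,0],[0,0,0]],
    [5,[0,0.9,0],[0,0,0]],
  ],
)

```text
clock: 30.03
tcp_pos: [0.5118, -0.0225, 0.1607]
tcp_rot: [0.654, 0.757, 0.0, -0.0]
contact_force: [0.4, -0.3, -0.9]
gripper_width: 0.145
finger_force: 59.6
```

play_rows(
  series=[
    [5,[0,0.9,0],[0,0,0]],
    [5,[0,0.9,0],[0,0,0]],
    [5,[0,0.8,0],[0,0,0]],
    [5,[0,0.4,0],[0,0,0]],
    [5,[0,0.13,0],[0,0,0]],
    [5,[0,0,0],[0,0,0]],
    [5,[0,0,0],[0,0,0]],
    [5,[0,0,0],[0,0,0]],
  ],
)

```text
clock: 30.7
tcp_pos: [0.6036, -0.0119, 0.1602]
tcp_rot: [0.655, 0.756, -0.0, -0.0]
contact_force: [0.2, -0.0, -1.3]
gripper_width: 0.142
finger_force: 59.6
```

```bash
python3 u.py .6045 -.0118; python3 - <<'E'
from h import *
from scipy.optimize import least_squares
for c in ['scene','side']:
    im,d=grab_frame(c); v,u=np.nonzero(d>0);P=world(c,np.c_[u,v],d[v,u]); save(im,f'pics/{c}3.png')
    for r,z0,z1 in [(.0435,.112,.145),(.0315,.0165,.0205)]:
        k=(np.hypot(P[:,0]-.6045,P[:,1]+.012)<r+.006)&(P[:,2]>z0)&(P[:,2]<z1)
        if k.sum()<10: print(c,r,k.sum());continue
        f=lambda q:np.hypot(P[k,0]-q[0],P[k,1]-q[1])-r
        print(c,r,k.sum(),least_squares(f,[.6045,-.012],loss='soft_l1',f_scale=.001).x.round(4))
E
```

```text
[ 0.60358028 -0.01186694  0.16023085] phi 98.17946064752823 units -0.002153224508579243 0.03066292560819432
scene 0.0435 710 [ 0.6028 -0.0116]
scene 0.0315 97 [ 0.6049 -0.0115]
side 0.0435 943 [ 0.6037 -0.0096]
side 0.0315 143 [ 0.6066 -0.011 ]
```

play_rows(
  series=[
    [5,[0,0.05,0.4],[0,0,0]],
    [5,[0,0,0.6],[0,0,0]],
    [5,[0,0,0.6],[0,0,0]],
    [5,[0,0,0.4],[0,0,0]],
    [5,[0,0,0.25],[0,0,0]],
    [5,[0,0,0.2],[0,0,0]],
    [5,[0,0,0],[0,0,0]],
    [5,[0,0,0],[0,0,0]],
  ],
)

```text
clock: 31.47
tcp_pos: [0.6064, -0.0115, 0.0871]
tcp_rot: [0.655, 0.756, 0.0, 0.0]
contact_force: [0.5, 0.2, -0.7]
gripper_width: 0.148
finger_force: 59.6
```

play_rows(
  series=[
    [5,[0,0,0.15],[0,0,0]],
    [5,[0,0,0.15],[0,0,0]],
    [5,[0,0,0.15],[0,0,0]],
    [5,[0,0,0.1],[0,0,0]],
    [5,[0,0,0.1],[0,0,0]],
    [5,[0,0,0.1],[0,0,0]],
    [5,[0,0,0],[0,0,0]],
  ],
)

```text
clock: 32.05
tcp_pos: [0.6056, -0.0115, 0.0636]
tcp_rot: [0.655, 0.756, -0.0, -0.001]
contact_force: [0.5, 0.8, -0.7]
gripper_width: 0.147
finger_force: 59.6
```

play_rows(
  series=[
    [5,[0,0,0.03],[0,0,0]],
    [5,[0,0,0.03],[0,0,0]],
    [5,[0,0,0.03],[0,0,0]],
    [5,[0,0,0.01],[0,0,0]],
    [5,[0,0,0],[0,0,0]],
    [5,[0,0,0],[0,0,0]],
  ],
)

```text
clock: 32.55
tcp_pos: [0.6065, -0.0115, 0.0618]
tcp_rot: [0.655, 0.756, 0.0, 0.0]
contact_force: [-0.1, 1.1, -0.1]
gripper_width: 0.145
finger_force: 59.7
```

play_rows(
  series=[
    [5,[0,0,0.03],[0,0,0]],
    [5,[0,0,0],[0,0,0.4]],
    [5,[0,0,0],[0,0,0.8]],
    [5,[0,0,0],[0,0,0.8]],
    [5,[0,0,0],[0,0,0.8]],
    [5,[0,0,0],[0,0,0.8]],
    [5,[0,0,0],[0,0,0.8]],
    [5,[0,0,0],[0,0,0.6]],
  ],
)

```text
clock: 33.22
tcp_pos: [0.6072, -0.0116, 0.0617]
tcp_rot: [0.829, 0.559, 0.001, 0.001]
contact_force: [0.2, -0.3, 3.5]
gripper_width: 0.145
finger_force: 60.1
```

play_rows(
  series=[
    [5,[0,0,0],[0,0,0.8]],
    [5,[0,0,0],[0,0,0.8]],
    [5,[0,0,0],[0,0,0.8]],
    [5,[0,0,0],[0,0,0.8]],
    [5,[0,0,0],[0,0,0.8]],
    [5,[0,0,0],[0,0,0.8]],
    [5,[0,0,0],[0,0,0.6]],
    [5,[0,0,0],[0,0,0.2]],
  ],
)

```text
clock: 33.88
tcp_pos: [0.6073, -0.0115, 0.0618]
tcp_rot: [0.955, 0.296, 0.001, 0.0]
contact_force: [0.1, -0.3, 4.2]
gripper_width: 0.143
finger_force: 60.3
```

play_rows(
  series=[
    [5,[0,0,0],[0,0,0.6]],
    [5,[0,0,0],[0,0,0.8]],
    [5,[0,0,0],[0,0,0.8]],
    [5,[0,0,0],[0,0,0.8]],
    [5,[0,0,0],[0,0,0.8]],
    [5,[0,0,0],[0,0,0.5]],
    [5,[0,0,0],[0,0,0.2]],
    [5,[0,0,0],[0,0,0]],
  ],
)

```text
clock: 34.55
tcp_pos: [0.6073, -0.0116, 0.0618]
tcp_rot: [0.998, 0.067, 0.001, 0.0]
contact_force: [0.0, 0.1, 5.7]
gripper_width: 0.146
finger_force: 60.5
```

```bash
python3 u.py .6045 -.0118; python3 -c "
from h import *
s=get_state();print(s['contact_force'],s['ft_torque'],s['q'])"; python3 w.py pics/w9.png cover_bar
```

```text
[ 0.60729901 -0.01155865  0.06175294] phi 7.636997285887835 units -0.09354167184802605 -0.004425405875895184
[0.00901084 0.12568297 5.66513238] [ 0.04829278  0.115097   -0.00172876] [-6.00137568e-02  2.92963902e-01  1.90308393e+00 -4.76641004e-05
  9.43320642e-01  1.37752027e+00]
34.55 [ 0.60729901 -0.01155865  0.06175294] [-0.06  0.29  1.9  -0.    0.94  1.38]
[ 0.68801914 -0.00097192  0.2045051 ]
cover_bar 0.9 [315. 225.] 14425 [ 0.625 -0.01   0.055] [ 0.582 -0.052  0.005] [0.65  0.028 0.078]
  top z 0.0775 circ [607.7 -12.6] 26.7 rect [608.4  -9.9] [36.1 51.2] 72.6
ears [[ 0.60048497  0.04221249]
 [ 0.6160596  -0.06530412]] [187 169] -81.757576 [ 0.6082723  -0.01154581]
```

View pics/w9.png

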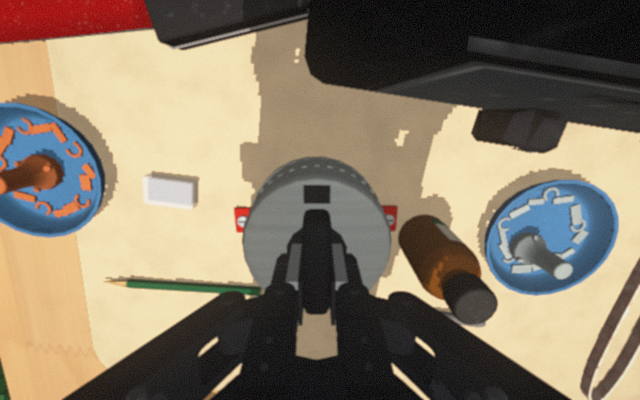

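The bar lies crosswise to the ears, which show at (241,219) and (391,217). The bottle is standing and both dishes have their buttons. Releasing now.

play_rows(
  series=[
    [5,[0,0,-0.03],[0,0,0]],
    [35,[0,0,0],[0,0,0]],
    [35,[0,0,0],[0,0,0]],
    [35,[0,0,0],[0,0,0]],
    [35,[0,0,-0.3],[0,0,0]],
    [35,[0,0,-0.6],[0,0,0]],
    [35,[0,0,-0.8],[0,0,0]],
    [35,[0,0,-0.8],[0,0,0]],
  ],
)

```text
clock: 35.32
tcp_pos: [0.6054, -0.0115, 0.1368]
tcp_rot: [0.998, 0.066, -0.001, -0.0]
contact_force: [1.2, -0.1, 0.0]
gripper_width: 0.409
finger_force: 0.0
```

play_rows(
  series=[
    [35,[0,0,-0.8],[0,0,0]],
    [35,[0,0,-0.8],[0,0,0]],
    [35,[-0.5,0,-0.4],[0,0,0]],
    [35,[-0.9,0,0],[0,0,0]],
    [35,[-0.9,0,0],[0,0,0]],
    [35,[-0.5,0,0],[0,0,0]],
    [35,[0,0,0],[0,0,0]],
    [35,[0,0,0],[0,0,0]],
  ],
)

```text
clock: 35.98
tcp_pos: [0.5228, -0.0227, 0.1972]
tcp_rot: [0.998, 0.066, 0.001, 0.0]
contact_force: [1.2, 0.4, 0.6]
gripper_width: 0.412
finger_force: 0.0
```

play_rows(
  series=[
    [35,[0,0,0],[0,0,0]],
    [35,[0,0,0],[0,0,0]],
    [35,[0,0,0],[0,0,0]],
    [35,[0,0,0],[0,0,0]],
  ],
)

```text
clock: 36.32
tcp_pos: [0.5236, -0.0225, 0.1964]
tcp_rot: [0.998, 0.066, -0.0, -0.0]
contact_force: [-0.2, 0.2, 0.3]
gripper_width: 0.408
finger_force: 0.0
```

```bash
python3 w.py pics/w10.png cover_bar canister_cover canister_base flux_bottle silver_button silver_dish; python3 - <<'E'
from h import *
from scipy.optimize import least_squares
for c in ['scene','side']:
    im,d=grab_frame(c); v,u=np.nonzero(d>0);P=world(c,np.c_[u,v],d[v,u]); save(im,f'pics/{c}4.png')
    k=(np.hypot(P[:,0]-.6055,P[:,1]+.012)<.05)&(P[:,2]>.02)&(P[:,2]<.05)
    f=lambda q:np.hypot(P[k,0]-q[0],P[k,1]-q[1])-.0435
    print(c,least_squares(f,[.6045,-.012],loss='soft_l1',f_scale=.001).x.round(4))
    k=(np.hypot(P[:,0]-.6055,P[:,1]+.012)<.035);print(np.percentile(P[k,2],[40,60,97]))
E
```

```text
36.3167 [ 0.5236362  -0.02248769  0.19635417] [-0.09  0.    1.96  0.    1.17  1.35]
[ 0.60456141 -0.01203512  0.33884769]
cover_bar 0.67 [321.  93.] 7469 [ 0.608 -0.012  0.055] [ 0.566 -0.052  0.001] [0.646 0.028 0.078]
  top z 0.0774 circ [606.  -12.1] 26.4 rect [606.1 -12.6] [52.7 13.2] 7.1
canister_cover 0.89 [316.  92.] 7417 [ 0.608 -0.012  0.055] [ 0.566 -0.052  0.048] [0.646 0.028 0.078]
  top z 0.0774 circ [605.8 -12.2] 26.4 rect [606.  -12.6] [52.7 13.2] 7.1
canister_base 0.65 [270.  97.] 325 [0.603 0.037 0.004] [ 0.587 -0.071  0.002] [0.621 0.046 0.048]
  top z 0.0076 circ [605.  -12.1] 58.0 rect [603.8 -12.4] [ 18.  115.6] 8.7
flux_bottle 0.79 [398. 113.] 1597 [ 0.601 -0.085  0.058] [ 0.583 -0.101  0.003] [ 0.617 -0.075  0.084]
  top z 0.0833 circ [600.5 -92.2] 10.9 rect [600.3 -91.7] [21.2 20.3] 21.3
silver_button 0.56 [463. 120.] 514 [ 0.605 -0.164  0.018] [ 0.594 -0.173  0.008] [ 0.615 -0.156  0.041]
  top z 0.0406 circ [ 604.6 -168.9] 5.4 rect [ 604.9 -168.6] [ 9.9 10.5] 35.0
silver_dish 0.58 [476. 102.] 5471 [ 0.621 -0.183  0.005] [ 0.574 -0.218  0.002] [ 0.657 -0.135  0.017]
  top z 0.0169 circ [ 615.1 -176.4] 44.9 rect [ 614.9 -176.6] [87.5 89. ] 46.2
ears [[ 0.61220104 -0.06609339]
 [ 0.59647435  0.04119122]] [ 96 109] 98.3395 [ 0.6043377  -0.01245108]
scene [ 0.6068 -0.0122]
[0.05660991 0.06225772 0.07819744]
side [ 0.6077 -0.01  ]
[-0.45640556  0.0554452   0.07683571]
```

View pics/w10.png

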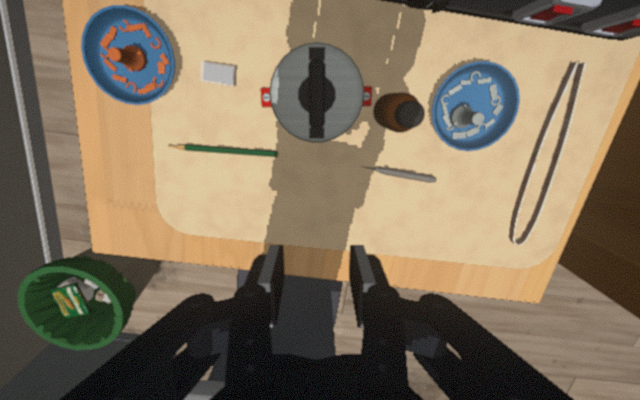

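The cover is seated with its top at 55 mm, about 2 mm off centre, and the bar at (317,93) is 91° from the ears. Both buttons are in their own dishes, the bottle is upright and the gripper is clear.

```bash
python3 -c "
from workcell import *
print(job_done())"
```

```text
the job is handed in; nothing more can be done
None
```

I handed the job in at about 36 s; the hand-in returned no verdict. The last camera check showed the silver and copper buttons in their own dishes, the canister closed and locked with the bar about 91° from the ears, and the flux bottle standing; the gold button was seen in the cup before the cover went on.

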